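Tip the valve spool down into its cradle and flip the keeper over it

TASK

The tall grooved valve spool is standing on end at one end of the V-shaped metal cradle. Push it over with the fingertips so that it lies down along the trough, then push the cradle's hinged keeper arm over and down until it lies level across the spool, and leave both there. Only push: do not lift or carry the spool, and leave the other fittings and tools around the cradle standing or lying where they are.

Things in the scene. Friction and masses are not known exactly. Their poses are not given: they have to be found in the camera images.
- cradle: fixed, dark steel base 125 x 220 x 8 mm with an aluminium trough along its y axis. Origin on the table under the trough's middle, z up. Trough floor flat, 32 mm wide, 8 mm above the table, y = -96 to +96 mm; sides slope out at 45 deg to 28 mm above the table. End stops 22 mm high. The spool stands near the -y end and must lie toward +y. Keeper hinged on the +x side, 60 mm high posts at y = +-18.
- spool_center (a point): centre (half-way along) of the loose steel valve spool; z axis along the spool. Round, 120 mm long, 36 mm diameter, three grooves, end spigots 26 mm diameter x 10 mm; 0.3 to 0.65 kg. It starts on end on the trough floor, centre about 73 mm to the cradle's -y and 68 mm above the table. Pushed near the top toward +y it tips after about 25 mm and falls by itself; lying, centre 26 mm above the table.
- keeper (a joint): keeper arm angle, rad: 0 = level across the trough (closed, its pad 1.5 mm above a lying spool), 1.57 = straight up, 2.0 = fully open, leaning back from the trough toward the cradle's +x. Starts at 1.65 to 1.95. A stiff hinge: it stays where it is left and takes 2 to 4 N to push 60 mm from the hinge.
- keeper_hinge (a point): axis of the keeper's hinge, at x = +50 mm, y = 0 in the cradle's frame and 53.5 mm above the table; the hinge axis lies along the cradle's y.
- keeper_tip (a point): point on the middle line of the keeper arm 80 mm from the hinge; the dark steel arm ends 2 mm beyond it and is 24 mm wide and 8 mm thick (4 mm either side of this line). Closed, it lies over the trough with the arm's upper face 57.5 mm above the table.
- adapter0: a short zinc-plated hex adapter fitting standing upright, 45 mm tall, 35 mm across the hex corners; a bystander. Origin at the centre of its underside, z up through it.
- adapter1: a short zinc-plated hex adapter fitting standing upright, 45 mm tall, 35 mm across the hex corners; a bystander. Origin at the centre of its underside, z up through it.
- adapter2: a short zinc-plated hex adapter fitting standing upright, 45 mm tall, 35 mm across the hex corners; a bystander. Origin at the centre of its underside, z up through it.
- ferrule: brass hose ferrule standing on end: an open ring 38 mm across, 32 mm tall; a bystander. Origin at the centre of its underside.
- cap: round black rubber cap with a small knob, 60 mm across, 32 mm tall; a bystander. Origin at the centre of its underside.
- caliper: sliding caliper lying flat at the left of the bench, 190 mm long, 8 mm tall; a bystander. Origin at the middle of its beam.
- marker: blue marker pen lying at the right of the bench, 120 mm long, 14 mm tall; a bystander. Origin under its middle.
Mind the look-alikes: they are no part of the job. Of the things like the part that bears spool_center, leave any that is orange; of the rest the smaller one is meant.

How it is judged:
On the way, in this order (a step that is already met when the one before it is completed fails the run):
1. the spool lies along the trough, the keeper still open (angle between the z axis of spool_center and the y axis of cradle, either way round below 0.12 rad and x of spool_center in the frame of cradle between -0.012 and 0.012 m and y of spool_center in the frame of cradle between -0.04 and 0.04 m and z of spool_center in the frame of cradle between 0.02 and 0.032 m and linear speed of spool below 0.02 m/s and value of joint keeper above 1.2 rad), for 0.1 s.
2. the keeper lies level across the spool (angle between the z axis of spool_center and the y axis of cradle, either way round below 0.12 rad and x of spool_center in the frame of cradle between -0.012 and 0.012 m and y of spool_center in the frame of cradle between -0.04 and 0.04 m and z of spool_center in the frame of cradle between 0.02 and 0.032 m and value of joint keeper below 0.12 rad), for 0.2 s.
At the end, for the whole second after the job is handed in: Spool at rest along the trough floor (within 7 deg; centre within 12 mm of the middle line, 40 mm of the middle lengthwise, 20-32 mm above the table); keeper within 0.12 rad of level; bystanders within 20 mm of their starts, fittings upright (all of step 2 and linear speed of spool below 0.02 m/s and distance of each of adapter0, adapter1, adapter2, ferrule, cap, caliper, marker from where it was at the start of the episode below 0.02 m and angle between each of adapter0, adapter1, adapter2, ferrule, cap's own z axis and vertical below 0.2 rad); the robot touches nothing.
It fails at once if the spool is lifted off the cradle or carried away (height (world z) of spool_center above 0.08 m or horizontal distance between spool_center and cradle above 0.12 m).
It fails at once if a bystander is moved by more than 20 mm or tipped over (distance of any of adapter0, adapter1, adapter2, ferrule, cap, caliper, marker from where it was at the start of the episode above 0.02 m or angle between any of adapter0, adapter1, adapter2, ferrule, cap's own z axis and vertical above 0.5 rad).
It also fails if it takes over 48 s, if anything falls off the work surface, if the arm or the gripper's body presses on something with over 40 N, if the wrist force passes 120 N, or if a joint passes its speed limit or range.

ROBOT

A 7-joint arm with a two-finger parallel gripper is mounted at the origin on the work surface. World frame = base frame: x ahead of the robot, y to its left, z up, the work surface at z = 0. Lengths are in m, angles in rad, forces in N, time in s.
With the tool pointing down it reaches from about 0.425 to 0.925 m from the base axis. Payload 6.8 kg.
Tool frame: the origin (TCP) lies between the finger pads; the fingertips stand r.tcp_to_tips ahead of it and the grasp point (between the pads) lies 3 mm ahead of it (r.tcp_to_tips is the distance from the TCP to the fingertips, in m); z points along the fingers, y is the line along which they close (so a half turn about z gives the same grasp; the last joint's range is limited). The gripper opens to 85 mm and grips with 20 to 120 N. Pads are 22 mm wide; open, the fingers measure 114 mm over their backs; the gripper's body (76 mm by 85 mm) begins 54 mm behind the grasp point. The pads swing forward as they close: fully open they stand 13 mm farther back than shut.
Start: joints at [-1.307, 0.477, 0.022, 1.555, -0.011, 1.109, -0.083], TCP at [0.245, 0.629, 0.253] pointing down, gripper open.
Joint ranges: [-2.96, 2.96], [-0.34, 2.1], [-1.41, 1.46], [0.24, 2.44], [-1.37, 4.51], [0.17, 1.92], [-2.96, 2.96]. Speed limits (rad/s): [2.39, 2.39, 3.14, 3.14, 3.14, 3.14, 3.14].

INTERFACE

Orientations are given as a rotation vector (axis times angle).
In Python, from bench import r gives the robot as it stands. The module is installed in compiled form; this text tells all that it offers.
- The arm moves only by the tool step_arm, never from a script. Its argument "moves" is a list of rows, each an object of numbers: "rx", "ry", "rz": the turn, a rotation vector about the tool's x, y, z in degrees; "dx", "dy", "dz": the shift along the tool's x, y, z in mm; "gripper": the opening, from -1 (shut) to 1 (fully open). In form: [{"rx": .., "ry": .., "rz": .., "dx": .., "dy": .., "dz": .., "gripper": ..}, ...]. A call has 1 to 20 rows; each row shifts and turns the commanded pose from where the row before left it, along the tool's axes as they then stand; what a row does not reach is not made up. A row lasts 1/8 s, in which the tool goes at most 62.5 mm and 10.7 degrees, less where a joint would pass 70% of its speed; a pose out of reach is approached as far as the arm can. A call is refused whole if a number of a shift passes 62.5 or a number of a turn 10.7, either way. A call with a gripper value outside its range is refused whole. The fingers move at their own pace and stop on an object; "grip_force" is the grip in N (left out, the last holds). Time passes only in rows, so rows that do not move let the fingers close. It gives the time, the measured TCP pose, the force, the opening and the grip force at its end, in the units of the state.
- r.get_obs(): the state, without advancing time (a new reading comes with each control period).
- r.grab_frame(name): name is "side" or "top" or "wrist"; returns the picture (480x640x3 uint8, blue, green, red); there is no depth.
- r.camera_info(name): a dict with "mtx" (3x3 intrinsics, pixels), "D" ([k1, k2, p1, p2, k3] as OpenCV has them; the pictures are not rectified), "rvec" (rotation vector, rad) and "tvec" (3), from world to camera coordinates, as OpenCV has them. Camera axes: x right, y down, z forward; pixel columns grow to the right and rows downward; lengths in m; the calibration is good to about 2 mm. A picture is of the moment at which its call begins: read the wrist's pose just before it. camera_info takes no time and is no camera call; for the wrist camera it gives the pose at the moment of the call.
- r.hand_in(): hands the job in; it is judged then, once.
The state is a dict: "clock": time; "joints": joint angles; "qvel": joint speeds; "tau": joint torques, N m; "tcp_pos": TCP position; "orientation": TCP orientation; "contact_force": force on the tool from outside, world axes, zero at the start; "moment": the same for the moment, N m; "grip_width": finger opening in m; "gripper_force": force on a finger pad.
Only numpy, scipy, OpenCV 4.12 (cv2) and the standard library are available. Lean on these libraries where they do the work, as an engineer would, in place of code of your own. Each camera call takes 0.05 s, during which the arm holds its last target. There are 200 camera calls.

## Working session

There is one attempt and no reset: what is moved stays moved. The work goes in short steps, Python scripts to look and compute and a tool call to move; the robot and the scene stay as the last step left them, time stands still between calls to the robot, and variables do not carry over. Pictures are saved under pics/ and viewed, at most 10 in all, crops included, and the job is handed in when it is done.

Besides the shell and the picture viewer there is one more tool, called after "Emit:" by a JSON object that holds its "op" and its "data". step_arm: Moves the arm, as the interface text tells. Its arguments: {"type":"object","properties":{"moves":{"type":"array","items":{"type":"object","properties":{"rx":{"type":"number"},"ry":{"type":"number"},"rz":{"type":"number"},"dx":{"type":"number"},"dy":{"type":"number"},"dz":{"type":"number"},"gripper":{"type":"number"}}}},"grip_force":{"type":"number"}},"required":["moves"]}

```bash
mkdir -p pics; cat > h.py <<'E'
import numpy as np, cv2
from bench import r
def cam(n):
    c=r.camera_info(n); R=cv2.Rodrigues(np.array(c["rvec"],float))[0]; return np.array(c["mtx"],float),np.array(c["D"],float),R,np.array(c["tvec"],float).ravel()
def ray(n,px):
    K,D,R,t=cam(n); u=cv2.undistortPoints(np.array(px,float).reshape(-1,1,2),K,D).reshape(-1,2)
    return -R.T@t, np.c_[u,np.ones(len(u))]@R
def onz(n,px,z):
    o,d=ray(n,px); return o+d*((z-o[2])/d[:,2])[:,None]
def proj(n,P):
    K,D,R,t=cam(n); return cv2.projectPoints(np.array(P,float).reshape(-1,1,3),R,t,K,D)[0].reshape(-1,2)
E
python3 - <<'E'
from h import *
for n in ("top","side"):
    cv2.imwrite(f"pics/{n}0.png",r.grab_frame(n)); o,d=ray(n,[[320,240]]); print(n,o,d)
o=r.get_obs(); print(o["clock"],o["tcp_pos"],o["orientation"],o["grip_width"],r.tcp_to_tips)
E
```

```text
top [ 0.37344445 -0.02480154  1.21019125] [[ 0.15682608  0.01166355 -0.98757854]]
side [-0.27034627 -0.78100259  1.08050194] [[ 0.54545128  0.53253554 -0.64743523]]
0.1 [0.2450534  0.62841278 0.25242706] [-5.80646230e-01 -3.08728093e+00  2.56634506e-03] 0.08516559728858875 0.022
```

View pics/top0.png

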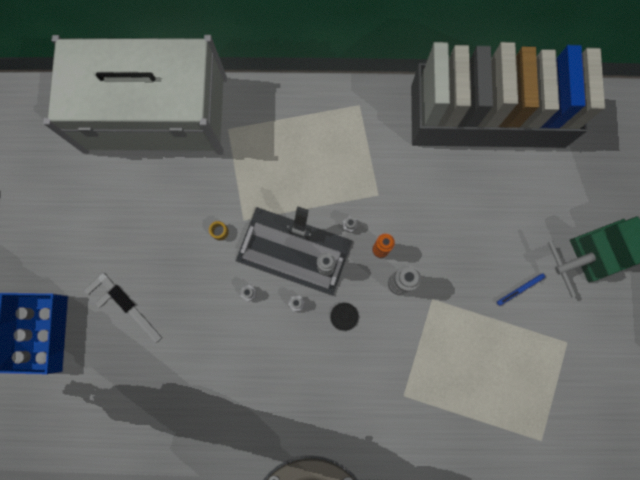

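View pics/side0.png

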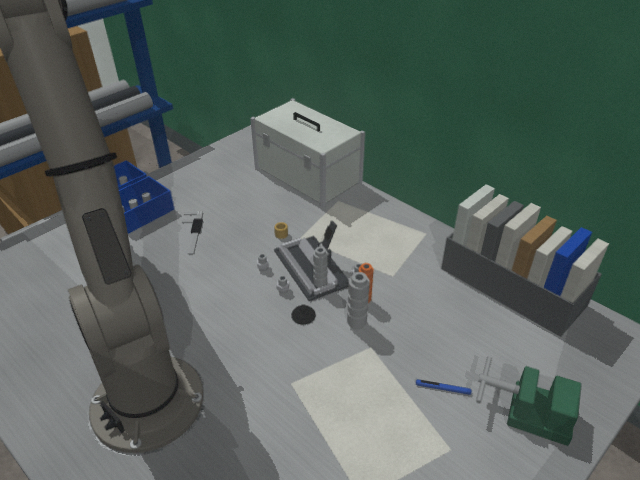

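The top view shows the cradle near (295,250), with the standing spool at its right end (327,262) and the keeper at the upper side (301,218). The larger look-alike is at (407,278) and the orange one at (384,244). The side view agrees.

```bash
python3 - <<'E'
from h import *
a=cv2.imread("pics/top0.png")[190:340,200:400]; b=cv2.imread("pics/side0.png")[210:340,240:400]
cv2.imwrite("pics/c.png",cv2.resize(a,None,fx=4,fy=4,interpolation=2)); cv2.imwrite("pics/d.png",cv2.resize(b,None,fx=4.5,fy=4.5,interpolation=2))
E
```

```text
(no output)
```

View pics/c.png

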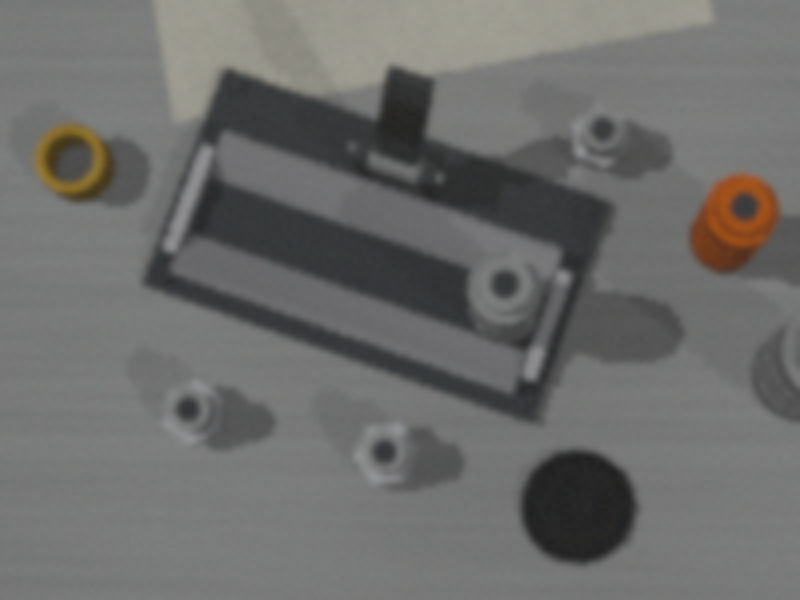

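View pics/d.png

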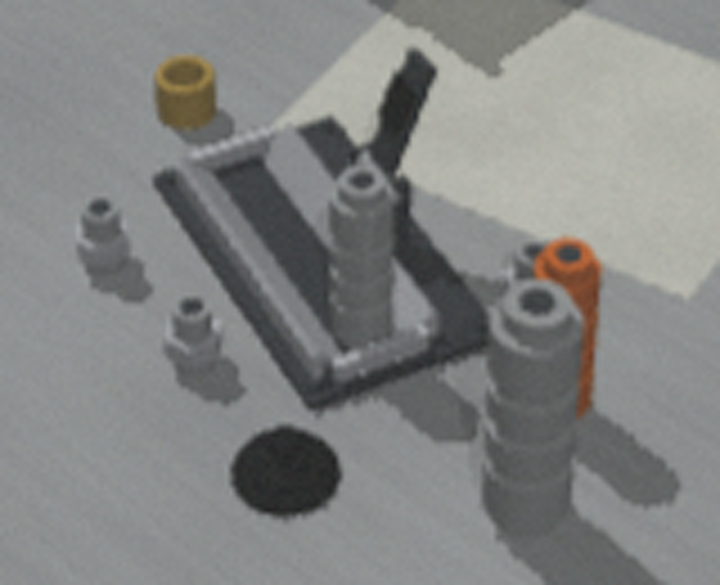

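The crop shows the base corners clearly, and the spool top hole at crop (506,285). The keeper's tip edge is at (390–433, 68–78). In the side crop the spool top is at (362,180) and the keeper tip at (423,60).

```bash
cat >> h.py <<'E'
def frame():
    c=lambda p:(np.array(p,float)+.5)/4-.5+[200,190]
    P=onz("top",c([[228,70],[612,205],[542,420],[145,285]]),.008)
    o=P.mean(0); o[2]=0; y=(P[0]+P[3]-P[1]-P[2])[:2]; y/=np.linalg.norm(y)
    A=np.eye(3); A[:2,1]=y; A[:2,0]=[y[1],-y[0]]
    return o,A,P
E
python3 - <<'E'
from h import *
o,A,P=frame(); print("o",o,"yaw",np.degrees(np.arctan2(A[1,0],A[0,0])),"\nlocal corners",((P-o)@A).round(4).tolist())
c=lambda p:(np.array(p,float)+.5)/4-.5+[200,190]
s=lambda p:(np.array(p,float)+.5)/4.5-.5+[240,210]
L=lambda n,p,z:print(n,((onz(*p,z)-o)@A).round(4), onz(*p,z).round(4))
L("spool",("top",c([506,285])),.128); L("spool side",("side",s([362,180])),.128)
for n,p in dict(ad0=[604,128],ad1=[188,409],ad2=[385,452]).items(): L(n,("top",c(p)),.045)
L("cap",("top",c([578,506])),.02);L("ferr",("top",c([73,158])),.032);L("orange",("top",c([745,205])),.12);L("big",("top",c([825,350])),.15)
# keeper tip: intersect ray with cradle y=0 plane
for n,px in (("top",c([411,70])),("side",s([423,60]))):
    q,d=ray(n,px); q=(q-o)@A; d=d@A; X=q-d[0]*q[1]/d[0][1]; v=X-[.05,0,.0535]; print(n,X,np.hypot(v[0],v[2]),np.arctan2(v[2],-v[0]))
from scipy.spatial.transform import Rotation as R
ob=r.get_obs(); print(R.from_rotvec(ob["orientation"]).as_matrix().round(3))
E
```

```text
o [0.54091945 0.04240435 0.        ] yaw -18.455857396305788 
local corners [[0.0618, 0.1093, 0.008], [0.06, -0.109, 0.008], [-0.06, -0.111, 0.008], [-0.0618, 0.1107, 0.008]]
spool [[-0.0128 -0.0745  0.128 ]] [[ 0.5052 -0.0242  0.128 ]]
spool side [[-0.0124 -0.0731  0.128 ]] [[ 0.506 -0.023  0.128]]
ad0 [[ 0.0908 -0.0923  0.045 ]] [[ 0.5978 -0.0739  0.045 ]]
ad1 [[-0.1165  0.0607  0.045 ]] [[0.4497 0.1369 0.045 ]]
ad2 [[-0.1039 -0.0413  0.045 ]] [[0.4293 0.0361 0.045 ]]
cap [[-0.0966 -0.1431  0.02  ]] [[ 0.404  -0.0628  0.02  ]]
ferr [[-0.013   0.1654  0.032 ]] [[0.5809 0.2034 0.032 ]]
orange [[ 0.0626 -0.1702  0.12  ]] [[ 0.5465 -0.1389  0.12  ]]
big [[ 0.0046 -0.2252  0.15  ]] [[ 0.474  -0.1727  0.15  ]]
top [0.06545759 0.         0.1562195 ] 0.1038760497999652 1.7201591193325296
side [0.06516806 0.         0.13113449] 0.07910236594635935 1.7637435352045399
[[-0.932  0.363 -0.   ]
 [ 0.363  0.932 -0.002]
 [-0.    -0.002 -1.   ]]
```

Emit:
{"op": "step_arm", "data": {"moves": [{"rz": -2.8,"dx": -20,"dy": -20,"gripper": -1},{"dx": -37,"dy": -34,"gripper": -1},{"dx": -37,"dy": -34,"gripper": -1},{"dx": -37,"dy": -34,"gripper": -1},{"dx": -37,"dy": -34,"gripper": -1},{"dx": -37,"dy": -34,"gripper": -1},{"dx": -37,"dy": -34,"gripper": -1},{"dx": -37,"dy": -34,"gripper": -1},{"dx": -35,"dy": -36,"gripper": -1},{"dx": -20,"dy": -43,"gripper": -1},{"dx": -20,"dy": -43,"gripper": -1},{"dx": -20,"dy": -43,"gripper": -1},{"dx": -20,"dy": -43,"gripper": -1},{"dx": -20,"dy": -43,"gripper": -1},{"dx": -20,"dy": -43,"gripper": -1},{"dx": -20,"dy": -43,"gripper": -1},{"gripper": -1},{"gripper": -1}]}}

```text
invalid input at $.moves[0]: expected keys rx, ry, rz, dx, dy, dz, gripper
```

```bash
cat >> h.py <<'E'
from scipy.spatial.transform import Rotation as Rot
def loc():
    o,A,_=frame(); o=o-.0126*A[:,0]; ob=r.get_obs(); M=Rot.from_rotvec(ob["orientation"]).as_matrix()
    print("t",ob["clock"],"local tcp",((np.array(ob["tcp_pos"])-o)@A).round(4),"f",(np.array(ob["contact_force"])@A).round(1),"w",round(ob["grip_width"],4)); print((A.T@M).round(3))
    return o,A
E
python3 -c "
from h import *
loc(); cv2.imwrite('pics/w1.png',r.grab_frame('wrist'))"
```

```text
t 0.1 local tcp [-0.4536  0.4622  0.2524] f [ 0.3 -0.8  0.1] w 0.0852
[[-0.999  0.05   0.   ]
 [ 0.05   0.999 -0.002]
 [-0.    -0.002 -1.   ]]
```

View pics/w1.png

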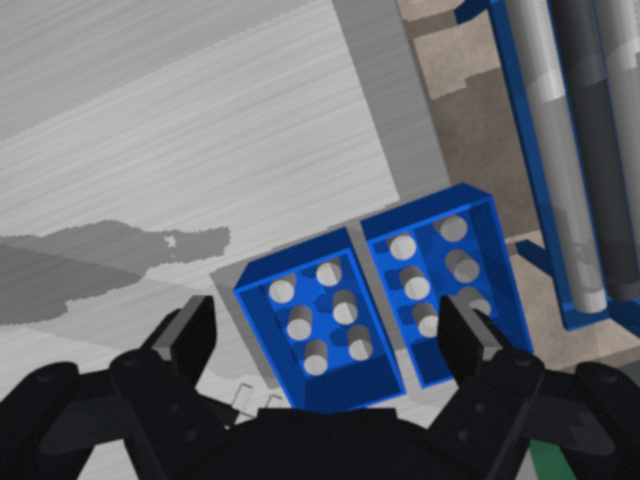

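The call was refused because every row needs all seven keys. The wrist view shows only the blue bins and the open fingers. I'll resend with full rows.

Emit:
{"op": "step_arm", "data": {"moves": [{"rx": 0,"ry": 0,"rz": -2.8,"dx": -20,"dy": -20,"dz": 0,"gripper": -1},{"rx": 0,"ry": 0,"rz": 0,"dx": -37,"dy": -34,"dz": 0,"gripper": -1},{"rx": 0,"ry": 0,"rz": 0,"dx": -37,"dy": -34,"dz": 0,"gripper": -1},{"rx": 0,"ry": 0,"rz": 0,"dx": -37,"dy": -34,"dz": 0,"gripper": -1},{"rx": 0,"ry": 0,"rz": 0,"dx": -37,"dy": -34,"dz": 0,"gripper": -1},{"rx": 0,"ry": 0,"rz": 0,"dx": -37,"dy": -34,"dz": 0,"gripper": -1},{"rx": 0,"ry": 0,"rz": 0,"dx": -37,"dy": -34,"dz": 0,"gripper": -1},{"rx": 0,"ry": 0,"rz": 0,"dx": -37,"dy": -34,"dz": 0,"gripper": -1},{"rx": 0,"ry": 0,"rz": 0,"dx": -35,"dy": -36,"dz": 0,"gripper": -1},{"rx": 0,"ry": 0,"rz": 0,"dx": -20,"dy": -43,"dz": 0,"gripper": -1},{"rx": 0,"ry": 0,"rz": 0,"dx": -20,"dy": -43,"dz": 0,"gripper": -1},{"rx": 0,"ry": 0,"rz": 0,"dx": -20,"dy": -43,"dz": 0,"gripper": -1},{"rx": 0,"ry": 0,"rz": 0,"dx": -20,"dy": -43,"dz": 0,"gripper": -1},{"rx": 0,"ry": 0,"rz": 0,"dx": -20,"dy": -43,"dz": 0,"gripper": -1},{"rx": 0,"ry": 0,"rz": 0,"dx": -20,"dy": -43,"dz": 0,"gripper": -1},{"rx": 0,"ry": 0,"rz": 0,"dx": -20,"dy": -43,"dz": 0,"gripper": -1},{"rx": 0,"ry": 0,"rz": 0,"dx": 0,"dy": 0,"dz": 0,"gripper": -1},{"rx": 0,"ry": 0,"rz": 0,"dx": 0,"dy": 0,"dz": 0,"gripper": -1}]}}

```text
clock: 2.4
tcp_pos: [0.4855, -0.0795, 0.2531]
orientation: [-0.505, -3.1, -0.001]
contact_force: [-0.5, 0.7, -0.8]
grip_width: -0.0006
gripper_force: 0.0
```

```bash
python3 -c "
from h import *
loc(); cv2.imwrite('pics/w2.png',r.grab_frame('wrist'))
c=cam('wrist'); print('wristcam',-c[2].T@c[3])"
```

```text
t 2.4 local tcp [-0.0014 -0.1332  0.2531] f [-0.7  0.5 -0.8] w -0.0006
[[-1.     0.001 -0.001]
 [ 0.001  1.     0.   ]
 [ 0.001  0.    -1.   ]]
wristcam [ 0.41709325 -0.05601944  0.3741432 ]
```

View pics/w2.png

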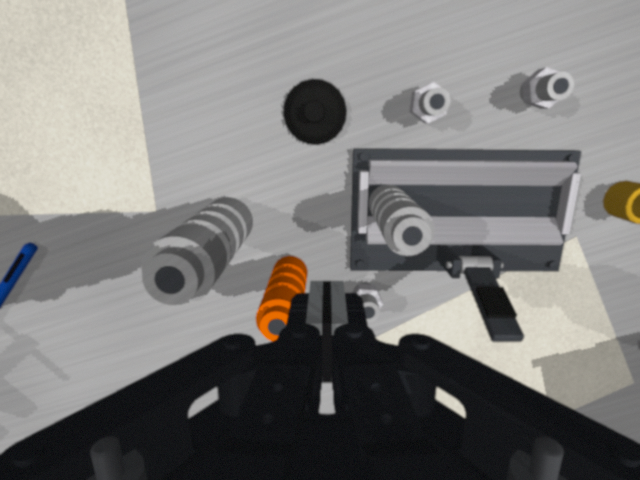

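The wrist view shows the spool top at (412,235), the keeper hinge at (473,266) with its tip at (505,337), and the trough floor between x≈370 and 563 at y≈200. I'll check my frame against these.

```bash
python3 -c "
from h import *
o,A=loc()
for n,p,z in (('spool',[412,235],.128),('orange',[276,327],.12),('big',[170,281],.16),('hinge',[475,265],.0535),('floorL',[[372,184],[372,216]],.008),('floorR',[[562,185],[560,217]],.008),('base',[[353,150],[580,151],[559,271],[349,270]],.008),('bigbase',[250,215],.0)):
    print(n,((onz('wrist',p,z)-o)@A).round(4).tolist())
q,d=ray('wrist',[507,337]);q=(q-o)@A;d=d@A;X=q-d[0]*q[1]/d[0][1];v=X-[.05,0,.0535];print(X,np.hypot(v[0],v[2]),np.arctan2(v[2],-v[0]))
"
```

```text
t 2.45 local tcp [-0.0015 -0.1326  0.2531] f [ 0.2  0.2 -0.1] w 0.0002
[[-1.    -0.001 -0.001]
 [-0.001  1.     0.   ]
 [ 0.001  0.    -1.   ]]
spool [[0.0, -0.0742, 0.128]]
orange [[0.0754, -0.1712, 0.12]]
big [[0.02, -0.2295, 0.16]]
hinge [[0.051, 0.003, 0.0535]]
floorL [[-0.0162, -0.0881, 0.008], [0.016, -0.0871, 0.008]]
floorR [[-0.0153, 0.0993, 0.008], [0.0171, 0.1029, 0.008]]
base [[-0.0488, -0.1073, 0.008], [-0.0482, 0.1112, 0.008], [0.0757, 0.1121, 0.008], [0.074, -0.1092, 0.008]]
bigbase [[0.0168, -0.211, 0.0]]
[0.07728263 0.         0.13165509] 0.08278019560331054 1.9066542149856067
```

Emit:
{"op": "step_arm", "data": {"moves": [{"rx": 0,"ry": 0,"rz": 0,"dx": 0,"dy": 0,"dz": 42,"gripper": -1},{"rx": 0,"ry": 0,"rz": 0,"dx": -1,"dy": 0,"dz": 42,"gripper": -1},{"rx": 0,"ry": 0,"rz": 0,"dx": 0,"dy": 0,"dz": 42,"gripper": -1},{"rx": 0,"ry": 0,"rz": 0,"dx": 0,"dy": 10,"dz": 0,"gripper": -1},{"rx": 0,"ry": 0,"rz": 0,"dx": 0,"dy": 8,"dz": 0,"gripper": -1},{"rx": 0,"ry": 0,"rz": 0,"dx": 0,"dy": 6,"dz": 0,"gripper": -1},{"rx": 0,"ry": 0,"rz": 0,"dx": 0,"dy": 6,"dz": 0,"gripper": -1},{"rx": 0,"ry": 0,"rz": 0,"dx": 0,"dy": 6,"dz": 0,"gripper": -1},{"rx": 0,"ry": 0,"rz": 0,"dx": 0,"dy": 6,"dz": 0,"gripper": -1},{"rx": 0,"ry": 0,"rz": 0,"dx": 0,"dy": 6,"dz": 0,"gripper": -1}]}}

```text
clock: 3.7
tcp_pos: [0.5019, -0.0344, 0.1273]
orientation: [-0.505, -3.101, -0.0]
contact_force: [-0.1, -0.1, -0.3]
grip_width: 0.0001
gripper_force: 0.0
```

```bash
python3 -c "
from h import *
loc(); cv2.imwrite('pics/w3.png',np.hstack([cv2.resize(r.grab_frame('wrist'),(400,300)),cv2.resize(r.grab_frame('side')[210:340,240:400],(400,300))]))"
```

```text
t 3.7 local tcp [-1.000e-04 -8.520e-02  1.273e-01] f [-0.1 -0.2 -0.3] w 0.0001
[[-1.     0.001 -0.   ]
 [ 0.001  1.     0.   ]
 [ 0.     0.    -1.   ]]
```

View pics/w3.png

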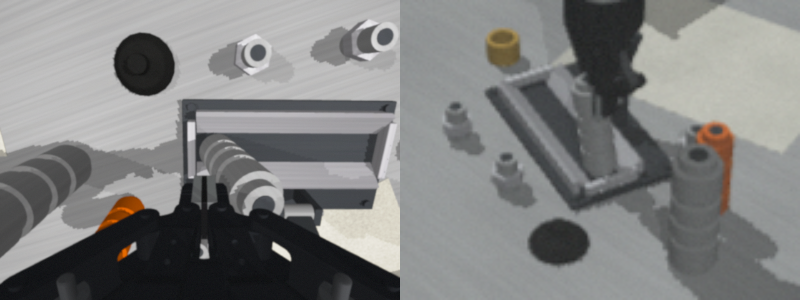

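The fingers are behind the spool's upper part and it seems to be leaning slightly. I'll keep pushing.

Emit:
{"op": "step_arm", "data": {"moves": [{"rx": 0,"ry": 0,"rz": 0,"dx": 0,"dy": 6,"dz": 0,"gripper": -1},{"rx": 0,"ry": 0,"rz": 0,"dx": 0,"dy": 6,"dz": 0,"gripper": -1},{"rx": 0,"ry": 0,"rz": 0,"dx": 0,"dy": 6,"dz": 0,"gripper": -1},{"rx": 0,"ry": 0,"rz": 0,"dx": 0,"dy": 5,"dz": 0,"gripper": -1},{"rx": 0,"ry": 0,"rz": 0,"dx": 0,"dy": 0,"dz": 0,"gripper": -1},{"rx": 0,"ry": 0,"rz": 0,"dx": 0,"dy": 0,"dz": 0,"gripper": -1},{"rx": 0,"ry": 0,"rz": 0,"dx": 0,"dy": 0,"dz": 0,"gripper": -1},{"rx": 0,"ry": 0,"rz": 0,"dx": 0,"dy": 0,"dz": 0,"gripper": -1}]}}

```text
clock: 4.8
tcp_pos: [0.5091, -0.0132, 0.1273]
orientation: [-0.506, -3.101, 0.0]
contact_force: [0.6, 0.8, 0.4]
grip_width: 0.0001
gripper_force: 0.0
```

```bash
python3 -c "
from h import *
loc(); cv2.imwrite('pics/w4.png',np.hstack([cv2.resize(r.grab_frame('wrist'),(400,300)),cv2.resize(r.grab_frame('side')[210:340,240:400],(400,300))]))"
```

```text
t 4.8 local tcp [ 0.     -0.0628  0.1273] f [0.3 1.  0.4] w 0.0001
[[-1.     0.001 -0.   ]
 [ 0.001  1.    -0.   ]
 [ 0.    -0.    -1.   ]]
```

View pics/w4.png

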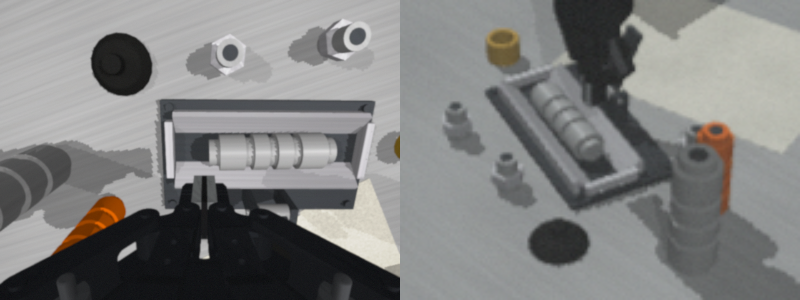

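The spool lies along the trough, with its ends at about (208,151) and (337,151) in the left half. I'll quantify that, then go round behind the keeper.

```bash
python3 -c "
from h import *
o,A=loc(); p=onz('wrist',np.array([[208,151],[337,151]])*1.6,.026); print(((p-o)@A).round(4))"
```

```text
t 4.9 local tcp [-0.     -0.0627  0.1273] f [ 0.3 -0.1 -0.2] w 0.0
[[-1.     0.001 -0.   ]
 [ 0.001  1.    -0.   ]
 [ 0.    -0.    -1.   ]]
[[-0.0013 -0.0589  0.026 ]
 [-0.0009  0.0698  0.026 ]]
```

Emit:
{"op": "step_arm", "data": {"moves": [{"rx": 0,"ry": 0,"rz": 0,"dx": 0,"dy": 0,"dz": -35,"gripper": -1},{"rx": 0,"ry": 0,"rz": 0,"dx": 0,"dy": 0,"dz": -35,"gripper": -1},{"rx": 0,"ry": 0,"rz": 0,"dx": -30,"dy": 0,"dz": 0,"gripper": -1},{"rx": 0,"ry": 0,"rz": 0,"dx": -30,"dy": 0,"dz": 0,"gripper": -1},{"rx": 0,"ry": 0,"rz": 0,"dx": -30,"dy": 20,"dz": 0,"gripper": -1},{"rx": 0,"ry": 0,"rz": 0,"dx": -30,"dy": 20,"dz": 0,"gripper": -1},{"rx": 0,"ry": 0,"rz": 0,"dx": 0,"dy": 23,"dz": 0,"gripper": -1},{"rx": 0,"ry": 0,"rz": 0,"dx": 0,"dy": 0,"dz": 0,"gripper": -1}]}}

```text
clock: 5.9
tcp_pos: [0.6426, 0.0115, 0.1966]
orientation: [-0.499, -3.1, -0.001]
contact_force: [-0.1, 1.0, 0.4]
grip_width: 0.0002
gripper_force: 0.0
```

```bash
python3 -c "
from h import *
loc()"
```

```text
t 5.9 local tcp [0.1189 0.0029 0.1966] f [-0.4  1.   0.4] w 0.0002
[[-1.    -0.003 -0.002]
 [-0.003  1.     0.001]
 [ 0.002  0.001 -1.   ]]
```

The spool's centre is at y≈+5 mm, x≈−1 mm, which is fine. Next I descend behind the keeper and push it over to about 45°.

Emit:
{"op": "step_arm", "data": {"moves": [{"rx": 0,"ry": 0,"rz": 0,"dx": 0,"dy": -1,"dz": 30,"gripper": -1},{"rx": 0,"ry": 0,"rz": 0,"dx": 0,"dy": 0,"dz": 31,"gripper": -1},{"rx": 0,"ry": 0,"rz": 0,"dx": 10,"dy": 0,"dz": 0,"gripper": -1},{"rx": 0,"ry": 0,"rz": 0,"dx": 10,"dy": 0,"dz": 0,"gripper": -1},{"rx": 0,"ry": 0,"rz": 0,"dx": 8,"dy": 0,"dz": 0,"gripper": -1},{"rx": 0,"ry": 0,"rz": 0,"dx": 8,"dy": 0,"dz": 0,"gripper": -1},{"rx": 0,"ry": 0,"rz": 0,"dx": 8,"dy": 0,"dz": 0,"gripper": -1},{"rx": 0,"ry": 0,"rz": 0,"dx": 10,"dy": 0,"dz": 0,"gripper": -1},{"rx": 0,"ry": 0,"rz": 0,"dx": 8,"dy": 0,"dz": 0.5,"gripper": -1},{"rx": 0,"ry": 0,"rz": 0,"dx": 8,"dy": 0,"dz": 0.5,"gripper": -1},{"rx": 0,"ry": 0,"rz": 0,"dx": 8,"dy": 0,"dz": 2.5,"gripper": -1},{"rx": 0,"ry": 0,"rz": 0,"dx": 7,"dy": 0,"dz": 2.5,"gripper": -1},{"rx": 0,"ry": 0,"rz": 0,"dx": 7,"dy": 0,"dz": 4,"gripper": -1},{"rx": 0,"ry": 0,"rz": 0,"dx": 6,"dy": 0,"dz": 5,"gripper": -1},{"rx": 0,"ry": 0,"rz": 0,"dx": 0,"dy": 0,"dz": 0,"gripper": -1}]}}

```text
clock: 7.78
tcp_pos: [0.5484, 0.039, 0.1205]
orientation: [-0.504, -3.099, 0.001]
contact_force: [-0.2, 0.7, 0.8]
grip_width: -0.0
gripper_force: 0.0
```

```bash
python3 -c "
from h import *
loc(); cv2.imwrite('pics/w5.png',np.hstack([cv2.resize(r.grab_frame('wrist'),(400,300)),cv2.resize(r.grab_frame('side')[210:340,240:400],(400,300))]))"
```

```text
t 7.775 local tcp [ 0.0208 -0.0009  0.1205] f [-0.4  0.6  0.8] w -0.0
[[-1.     0.    -0.002]
 [ 0.     1.    -0.001]
 [ 0.002 -0.001 -1.   ]]
```

View pics/w5.png

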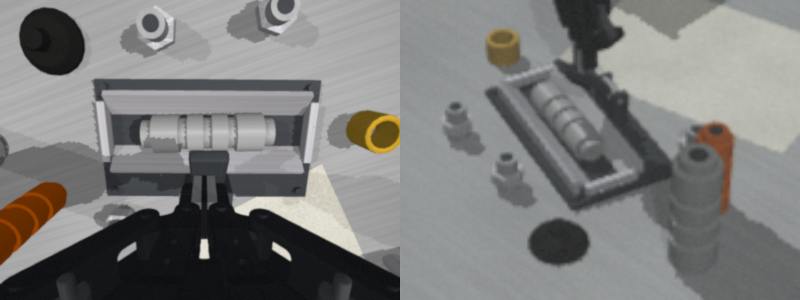

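The keeper has swung over ahead of the fingertips at (208,160) and the spool hasn't moved. I'll continue the arc down to level.

Emit:
{"op": "step_arm", "data": {"moves": [{"rx": 0,"ry": 0,"rz": 0,"dx": 5,"dy": 0,"dz": 6,"gripper": -1},{"rx": 0,"ry": 0,"rz": 0,"dx": 5,"dy": 0,"dz": 6,"gripper": -1},{"rx": 0,"ry": 0,"rz": 0,"dx": 4,"dy": 0,"dz": 7,"gripper": -1},{"rx": 0,"ry": 0,"rz": 0,"dx": 3,"dy": 0,"dz": 7,"gripper": -1},{"rx": 0,"ry": 0,"rz": 0,"dx": 2,"dy": 0,"dz": 6,"gripper": -1},{"rx": 0,"ry": 0,"rz": 0,"dx": 1,"dy": 0,"dz": 4,"gripper": -1},{"rx": 0,"ry": 0,"rz": 0,"dx": 0,"dy": 0,"dz": 3,"gripper": -1},{"rx": 0,"ry": 0,"rz": 0,"dx": 0,"dy": 0,"dz": 0,"gripper": -1}]}}

```text
clock: 8.88
tcp_pos: [0.5302, 0.0452, 0.0819]
orientation: [-0.505, -3.099, 0.0]
contact_force: [1.3, -0.4, -0.0]
grip_width: 0.0001
gripper_force: 0.0
```

```bash
python3 -c "
from h import *
loc()"
```

```text
t 8.875 local tcp [ 0.0015 -0.0008  0.0819] f [ 1.3  0.1 -0. ] w 0.0001
[[-1.     0.001 -0.001]
 [ 0.001  1.    -0.   ]
 [ 0.001 -0.    -1.   ]]
```

Emit:
{"op": "step_arm", "data": {"moves": [{"rx": 0,"ry": 0,"rz": 0,"dx": 0,"dy": 0,"dz": 1,"gripper": -1},{"rx": 0,"ry": 0,"rz": 0,"dx": 0,"dy": 0,"dz": 1,"gripper": -1},{"rx": 0,"ry": 0,"rz": 0,"dx": 0,"dy": 0,"dz": 0.5,"gripper": -1},{"rx": 0,"ry": 0,"rz": 0,"dx": 0,"dy": 0,"dz": 0,"gripper": -1},{"rx": 0,"ry": 0,"rz": 0,"dx": 0,"dy": 0,"dz": 0,"gripper": -1}]}}

```text
clock: 9.5
tcp_pos: [0.531, 0.0451, 0.0798]
orientation: [0.505, 3.1, 0.0]
contact_force: [0.1, -0.7, 1.1]
grip_width: -0.0
gripper_force: 0.0
```

Emit:
{"op": "step_arm", "data": {"moves": [{"rx": 0,"ry": 0,"rz": 0,"dx": 0,"dy": 0,"dz": -15,"gripper": -1},{"rx": 0,"ry": 0,"rz": 0,"dx": 0,"dy": 0,"dz": -40,"gripper": -1},{"rx": 0,"ry": 0,"rz": 0,"dx": 0,"dy": 0,"dz": -50,"gripper": -1},{"rx": 0,"ry": 0,"rz": 0,"dx": -30,"dy": 0,"dz": -30,"gripper": -1},{"rx": 0,"ry": 0,"rz": 0,"dx": -30,"dy": 0,"dz": 0,"gripper": -1},{"rx": 0,"ry": 0,"rz": 0,"dx": 0,"dy": 0,"dz": 0,"gripper": -1}]}}

```text
clock: 10.25
tcp_pos: [0.5895, 0.0251, 0.2164]
orientation: [0.507, 3.097, 0.0]
contact_force: [-0.2, -0.4, 0.1]
grip_width: 0.0001
gripper_force: 0.0
```

```bash
python3 -c "
from h import *
loc(); cv2.imwrite('pics/w6.png',np.hstack([cv2.resize(r.grab_frame('wrist'),(400,300)),cv2.resize(r.grab_frame('side')[210:340,240:400],(400,300))]))
print(proj('side',(lambda o,A:[o+A@np.array(v) for v in ([-.032,-.012,.0575],[-.032,.012,.0575],[-.032,-.012,.0475],[-.032,.012,.0475])])(*loc()))-[240,210])"
```

```text
t 10.25 local tcp [ 0.0641 -0.001   0.2164] f [-0.1 -0.5  0.1] w 0.0001
[[-1.     0.002  0.003]
 [ 0.002  1.     0.001]
 [-0.003  0.001 -1.   ]]
t 10.35 local tcp [ 0.0616 -0.0009  0.215 ] f [ 0.7 -0.3  0.2] w 0.0001
[[-1.     0.001 -0.   ]
 [ 0.001  1.    -0.   ]
 [ 0.    -0.    -1.   ]]
[[58.29641873 50.12278128]
 [54.28884449 44.66557102]
 [58.41134279 52.96588923]
 [54.41982132 47.50246497]]
```

View pics/w6.png

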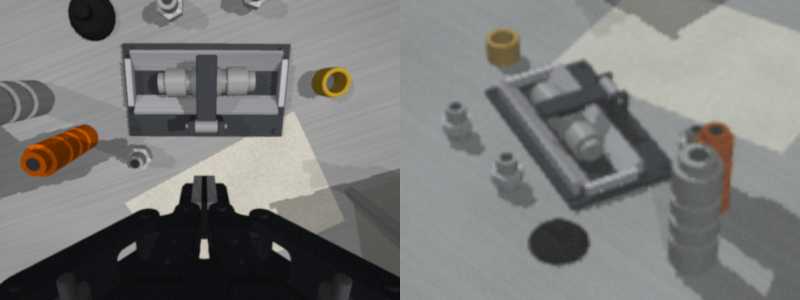

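The keeper lies level across the spool: its tip is at about (545,110) in the right half, as predicted for closed. The bystanders stand where they were and the robot is clear, so I'll hand in.

```bash
python3 -c "
from bench import r
print(r.hand_in())"
```

```text
the job is handed in; nothing more can be done
None
```

I handed in the job: the spool lies along the trough with its centre about 5 mm from the middle, the keeper is level across it, and the bystanders look unmoved in the last pictures; hand-in returned no verdict.

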